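Widen the brush bay and stock it

TASK

The left-hand bay of the brush tray (left as the robot sees it) is too narrow for the block brush. Reach in under the header rail, lift the divider by its yellow tab over the orange bump that holds it, slide it to the right and leave it dropped fully down in the next notch; then stand the block brush on its bristles in the widened bay, lengthwise like the bay, and let go. Set the brush down, do not drop it, and leave the other goods where they are.

Things in the scene. Friction and masses are not known exactly. Their poses are not given: they have to be found in the camera images.
- tray: Dark display tray fixed to the counter: deck 300 mm wide (its y), 270 deep (its x from -120 to +150, x away from the robot), top 12 mm above its origin (on the counter, mid width). Front lip at x=-120, 4 thick, top at 28. Wire side walls at y=+-147, 4 thick, top at 70, x -120 to +100. Two fixed roller sleeves lie along x at y=-73 and -118, 55 mm high
- header_rail (a point): Middle of the lower front edge of the grey header rail, 232 mm above the counter. The rail is 60 mm deep (tray x 30 to 92), 300 long in y, top 262 above the counter, on two posts 18 x 8 mm at tray x=82, y=+-154. It hangs over the divider's tab, so an upright gripper hits it: lean it 25 to 45 degrees back to the robot, fingers pointing down and away
- bay_wall (a point): Inner face of the left-hand side wall (tray y=+145 mm), at deck height and tray x=0; axes parallel to the tray's. The left bay lies between this face and the divider plate, and from the front lip to tray x=104 mm, where the orange comb stands. It is 43 mm wide at first
- tab (a point): Point on the axis of the divider's yellow grip tab, 12 mm below its top, 110 mm above the counter when down; axes as the tray's. Tab: 34 mm in x, 14 thick in y, 46 high (76 to 122 above the counter). It stands at tray x=45 mm in the mid plane of the divider, an upright aluminium plate 4 thick, tray x -115 to +100, top at 76, 0.5 kg, and moves with it
- bump (a point): Top centre of the orange bump at the tray's rear (tray x=116, 10 mm high over the deck, 26 long in y) that blocks the divider's round 10 mm foot. To the right the orange comb goes on at the same height up to the next notch, 14 mm wide and 10 deep with upright sides, whose place differs and is not reported; past it the comb goes on at that height
- divider_slide (a joint): How far the divider has slid to the right (the tray's -y), m: 0 to 0.002 at the start, at most 0.100; drag 1 to 2 N. It cannot slide until lifted over the bump; then its foot slides on top of the comb. The next notch is centred somewhere from 0.041 to 0.064: feel for it by sliding the loosely held divider until it drops in and is blocked (2 mm of play each way)
- divider_lift (a joint): How far the divider is lifted straight up, in m: 0 fully down (in a notch), about 0.010 with its foot on the comb, at most 0.040. Only its weight (5 N) brings it down
- brush: The loose block brush: tan bristle block with brown wooden back, 130 mm long (its x), 58 wide (its y), 68 high, and in its middle a square upright handle, 26 mm thick, 68 to 138 high, its yellow cap 28 thick up to 164. 0.2 to 0.5 kg. Origin: centre of its underside, z up. Stands on the counter left or right of the tray; either end may point away from the robot in the bay
- brush_handle (a point): Point on the axis of the block brush's handle, 125 mm above its underside, where it is gripped; axes as the brush's
- tin: Bystander: paint tin, 96 mm in diameter, 120 mm high, standing to the left or right of the tray, on the side where the brush is not. Origin at its underside
- flat_brush: Bystander: flat paint brush lying on the counter beyond the tray's left rear, about 200 mm long along its x. Origin under its middle
- jar: Bystander: amber jar, 70 mm in diameter, 100 mm high, beyond the tray's right rear. Origin at its underside
Not all that is in view belongs to the job. Of the things that look like the brush, the middle-sized one is meant.

How it is judged (in metres and radians):
On the way:
1. the divider is slid to the right and dropped fully down in the next notch (value of joint divider_slide above 0.03 m and value of joint divider_lift below 0.004 m and contact force between the fingers and divider_lift below 0.5 N), for 0.2 s.
At the end, for the whole second after the job is handed in: The divider is down (lift under 4 mm) in the next notch (slid more than 30 mm); the brush stands upright (within 7 degrees) on the tray's deck in the left-hand bay, between the left wall and the divider, its length within 20 degrees of the bay's, at rest and let go (value of joint divider_slide above 0.03 m and value of joint divider_lift below 0.004 m and z of brush in the frame of tray between 0.006 and 0.018 m and angle between brush's own z axis and vertical below 0.12 rad and x of brush in the frame of tray between -0.07 and 0.055 m and y of brush in the frame of bay_wall below -0.02 m and y of brush in the frame of tab above 0.02 m and angle between the x axis of brush and the x axis of tray, either way round below 0.35 rad and linear speed of brush below 0.02 m/s and contact force between the fingers and anything else below 0.2 N); the robot touches nothing.
It fails at once if the block brush is dropped or thrown (linear speed of brush above 0.6 m/s and contact force between the fingers and brush below 0.1 N).
It fails at once if the block brush is tipped over (angle between brush's own z axis and vertical above 1 rad).
It fails at once if the tin is pushed away (distance of tin from where it was at the start of the episode above 0.03 m).
It fails at once if the flat brush is pushed away (distance of flat_brush from where it was at the start of the episode above 0.03 m).
It fails at once if the jar is pushed away (distance of jar from where it was at the start of the episode above 0.03 m).
It also fails if it takes over 64 s, if anything falls off the work surface, if the arm or the gripper's body presses on something with over 40 N, if the wrist force passes 120 N, or if a joint passes its speed limit or range.

ROBOT

A 6-joint arm with a two-finger parallel gripper is mounted at the origin on the work surface. World frame = base frame: x ahead of the robot, y to its left, z up, the work surface at z = 0. Lengths are in mm, angles in rad, forces in N, time in s.
With the tool pointing down it reaches from about 225 to 875 mm from the base axis. Payload 3.4 kg.
Tool frame: the origin (TCP) lies midway between the tips of the shut fingers; the grasp point (between the pads) lies 19 mm behind it; z points along the fingers, y is the line along which they close (so a half turn about z gives the same grasp; the last joint's range is limited). The gripper opens to 85 mm and grips with 20 to 120 N. Pads are 22 mm wide; open, the fingers measure 114 mm over their backs; the gripper's body (76 mm by 85 mm) begins 54 mm behind the grasp point. The pads swing forward as they close: fully open they stand 13 mm farther back than shut.
Start: joints at [1.064, 0.276, 1.505, -0, 1.361, -0.121], TCP at [216.392, 532.764, 231.328] pointing down, gripper open.
Joint ranges: [-2.89, 2.89], [-0.75, 2.08], [0.22, 2.7], [-1.18, 4.32], [0.11, 2.71], [-2.7, 2.7]. Speed limits (rad/s): [2.57, 2.57, 3.14, 3.14, 3.14, 3.14].

INTERFACE

Orientations are given as [roll, pitch, yaw] about the fixed x, y, z axes, in that order (R = Rz(yaw) Ry(pitch) Rx(roll)).
In Python, from workcell import ctrl gives the robot as it stands.
- The arm moves only by the tool servo_tool, never from a script. Its arguments are lists of equal length, an entry for each row: "offset": the shift along the world's x, y, z scaled (see below), a list of three; "delta_rot": the turn, a rotation vector about the world's x, y, z scaled (see below), a list of three; "hand": the opening, from 0 (shut) to 1 (fully open). A call has exactly 8 rows; each row is the pose to reach, as a shift and turn from the pose commanded when the call began; what a row does not reach only later rows make up. The controller multiplies each number of a shift by 100 mm and each number of a turn by 0.5 rad. A row lasts 1/12 s, in which the tool goes at most 41.7 mm and 7.16 degrees, less where a joint would pass 70% of its speed; a pose out of reach is approached as far as the arm can. A call with a number of a shift or a turn outside -1 to 1 is refused whole. A call with a gripper value outside its range is refused whole. The fingers move at their own pace and stop on an object; "force" is the grip in N (left out, the last holds). Time passes only in rows, so rows that repeat a pose let the fingers close, or fill a call up. It gives the time, the measured TCP pose, the force, the opening and the grip force at its end, in the units of the state.
- ctrl.get_state(): the state, without advancing time (a new reading comes with each control period).
- ctrl.capture(name): name is "side" or "top"; returns the picture (400x640x3 uint8, red, green, blue); there is no depth.
- ctrl.calibration(name): a dict with "fx", "fy", "cx", "cy" (pixels), "dist_coeffs" ([k1, k2, p1, p2, k3] as OpenCV has them; the pictures are not rectified), "R" (3x3) and "t" (3): a world point X has camera coordinates R X + t. Camera axes: x right, y down, z forward; pixel columns grow to the right and rows downward; lengths in mm; the calibration is good to about 2 mm. A picture is of the moment at which its call begins. calibration takes no time and is no camera call.
- ctrl.close_job(): hands the job in; it is judged then, once.
Trained networks look in the newest picture that a camera, given by its name, has taken for a name from the list of things; names that differ only in an ending like _2 or _b are one class to them, and where a whole thing is asked for, a point or a joint stands for the part that bears it (a point fixed in the world has none). Each returns a list of dicts, best first, with "conf" (0 to 1); they miss things now and then, are a little off and sometimes report something else, mostly with a low value. They report only what shows in the picture. A call takes as long as a camera call. They do not tell look-alikes from the thing itself.
- ctrl.look_for(camera, name): "xyz" ([x, y, z] in mm, in world coordinates, good to about 4 mm: the middle of the surface that is visible of it).
- ctrl.cut_out(camera, name): "region" (400x640 bool, what is visible of it).
- ctrl.tip_of(camera, name): "xyz" ([x, y, z] in mm, in world coordinates, good to about 4 mm: a listed point, or the origin of a listed thing).
The state is a dict: "time_s": time; "joint_positions": joint angles; "dq": joint speeds; "joint_efforts": joint torques, N m; "position": TCP position; "tool_rot": TCP orientation; "ft_force": force on the tool from outside, world axes, zero at the start; "moment": the same for the moment, N m; "opening": opening from 0.0 (shut) to 1.0 (fully open); "grasp_force": force on a finger pad.
Only numpy, scipy, OpenCV 4.12 (cv2) and the standard library are available. Lean on these libraries where they do the work, as an engineer would, in place of code of your own. Each camera call takes 0.05 s, during which the arm holds its last target. There are 200 camera calls.

## Working session

There is one attempt and no reset: what is moved stays moved. The work goes in short steps, Python scripts to look and compute and a tool call to move; the robot and the scene stay as the last step left them, time stands still between calls to the robot, and variables do not carry over. Pictures are saved under pics/ and viewed, at most 10 in all, crops included, and the job is handed in when it is done.

Besides the shell and the picture viewer there is one more tool, called after "Call:" by a JSON object that holds its "fn" and its "kwargs". servo_tool: Moves the arm, as the interface text tells. Shifts and turns lie within -1 to 1; 1 stands for 100 mm of shift or 0.5 rad of turn. Its arguments: {"type":"object","properties":{"offset":{"type":"array"},"delta_rot":{"type":"array"},"hand":{"type":"array"},"force":{"type":"number"}},"required":["offset","delta_rot","hand"]}

```bash
mkdir -p pics; cat > h.py <<'E'
import numpy as np, cv2
from workcell import ctrl
def save(name,img): cv2.imwrite('pics/'+name+'.png',img[:,:,::-1])
def proj(cam,X):
    c=ctrl.calibration(cam);K=np.array([[c['fx'],0,c['cx']],[0,c['fy'],c['cy']],[0,0,1.]])
    return cv2.projectPoints(np.float64(X).reshape(-1,1,3),cv2.Rodrigues(np.array(c['R'],float))[0],np.array(c['t'],float),K,np.array(c['dist_coeffs'],float))[0].reshape(-1,2)
def ray(cam,px):
    c=ctrl.calibration(cam);K=np.array([[c['fx'],0,c['cx']],[0,c['fy'],c['cy']],[0,0,1.]])
    n=cv2.undistortPoints(np.float64(px).reshape(-1,1,2),K,np.array(c['dist_coeffs'],float)).reshape(2)
    R=np.array(c['R'],float);t=np.array(c['t'],float).ravel()
    d=R.T@np.array([n[0],n[1],1]);return -R.T@t,d/np.linalg.norm(d)
def atz(cam,px,z):
    o,d=ray(cam,px);return o+d*(z-o[2])/d[2]
def tri(pa,pb):
    A=0;b=0
    for cam,px in (('side',pa),('top',pb)):
        o,d=ray(cam,px);P=np.eye(3)-np.outer(d,d);A=A+P;b=b+P@o
    return np.linalg.solve(A,b)
E
python3 - <<'E'
from h import *
a=ctrl.capture('side');save('s0',a);b=ctrl.capture('top');save('t0',b)
np.set_printoptions(precision=1,suppress=True)
for c in('side','top'):
    o,_=ray(c,(320,200));print(c,o)
    for n in('tray','header_rail','bay_wall','tab','bump','brush','brush_handle','tin','flat_brush','jar'):
        print(c,n,[(round(r['conf'],2),np.array(r['xyz']),proj(c,r['xyz'])[0]) for r in ctrl.tip_of(c,n)])
print(ctrl.get_state())
E
```

```text
side [-246.8 -820.7 1185.1]
side tray [(0.61, array([611.1, -36.3,   0.4]), array([365.5, 227.9]))]
side header_rail [(0.76, array([645.1, -28.3, 231.3]), array([375.9, 168.8])), (0.3, array([468.2, 331.9, 124.3]), array([263.5, 164.1]))]
side bay_wall [(0.6, array([593.4, 110.3,   8.2]), array([332.6, 205.8]))]
side tab [(0.85, array([639.4,  70.8, 110.4]), array([351.1, 183.5]))]
side bump [(0.86, array([714.5,  58.6,  20.8]), array([368.1, 195.5]))]
side brush [(0.74, array([263.4, 288.4,  -6. ]), array([225. , 224.8])), (0.62, array([465.9, 328.7,  -4.3]), array([266.4, 192.6])), (0.61, array([482.9, 456.6,  -0.3]), array([250.3, 172.9])), (0.47, array([594.8, 110.4,  12.7]), array([332.9, 204.6]))]
side brush_handle [(0.9, array([266.1, 282.9, 166.7]), array([219.4, 186.9])), (0.88, array([483.9, 455.5,  84.6]), array([248.4, 155.1])), (0.63, array([467.4, 329.4, 127.3]), array([263.7, 163.9]))]
side tin [(0.71, array([ 485.1, -341.5,   -0.4]), array([407.4, 305.4])), (0.51, array([716.2,  61.3,  21.9]), array([367.9, 194.6]))]
side flat_brush [(0.67, array([686. , 390.3,   0.7]
[... 932 characters left out ...]
14.6, 223.3]))]
top tin [(0.87, array([ 489.8, -338.5,   -0.6]), array([430.6, 219.4]))]
top flat_brush [(0.57, array([686.2, 387.3,  -2.2]), array([208.5, 161.7]))]
top jar [(0.62, array([ 645.7, -375.4,    1. ]), array([438.9, 172.7])), (0.32, array([ 490.7, -340.3,   -5. ]), array([430.8, 219.3]))]
{'time_s': 1.1, 'joint_positions': array([ 1.1,  0.3,  1.5, -0. ,  1.4, -0.1]), 'dq': array([-0., -0.,  0.,  0., -0.,  0.]), 'joint_efforts': array([ -0. , -41.7, -24.6,   0. ,   0. ,  -0. ]), 'position': array([216.4, 532.7, 231.3]), 'tool_rot': array([3.1, 0. , 2.8]), 'ft_force': array([-0.1,  0.7,  0.3]), 'moment': array([-0.1,  0. , -0. ]), 'grasp_force': 0.0, 'opening': 1.0007036753828145}
```

View pics/s0.png

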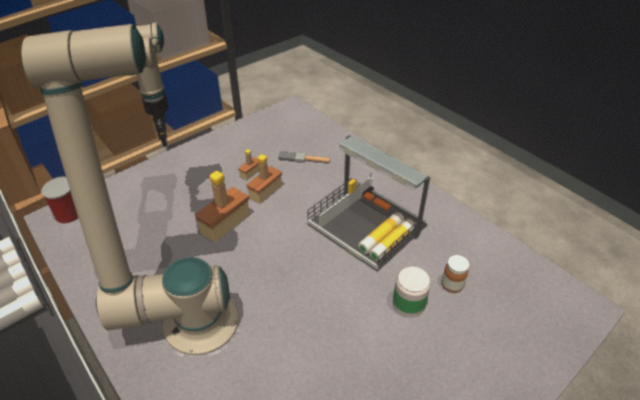

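View pics/t0.png

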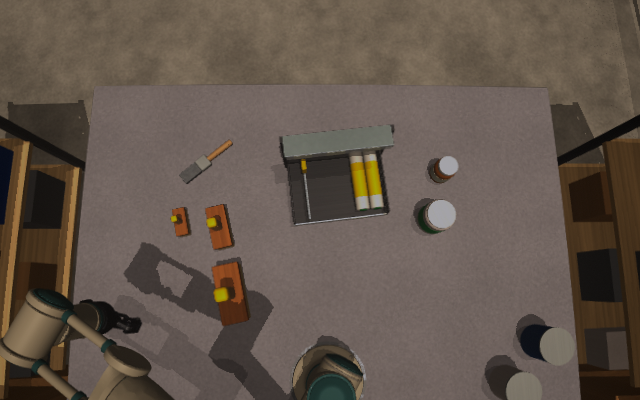

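The side view shows three look-alikes: small at (250,165), middle at (265,182) and large at (222,208). In the top view they are at (180,220), (219,226) and (230,293). I choose the middle one, whose handle point is about (465,329,128). Next I check it in a crop and fit the tray pose and brush yaw.

```bash
python3 - <<'E'
from h import *
from scipy.optimize import least_squares
np.set_printoptions(precision=2,suppress=True)
b=ctrl.capture('top');a=ctrl.capture('side')
M={'tray':(0,0,0),'bay_wall':(0,145,12),'header_rail':(30,0,232),'tab':(45,100,110),'bump':(116,100,22)}
obs=[]
for k in range(3):
  for c in('top','side'):
    if k: ctrl.capture(c)
    for n in M:
        r=ctrl.tip_of(c,n)
        if r: obs.append((n,r[0]['xyz']))
def T(p,n):
    c,s=np.cos(p[2]),np.sin(p[2]);x,y,z=M[n]
    return np.array([p[0]+c*x-s*y,p[1]+s*x+c*y])
f=least_squares(lambda p:np.concatenate([T(p,n)-np.array(o)[:2] for n,o in obs]),[612,-32,.12],loss='soft_l1',f_scale=4)
print('tray',f.x)
for n in M: print(n,np.mean([o for m,o in obs if m==n],0),T(f.x,n))
for c in('top','side'):
    img=b if c=='top' else a
    for r in ctrl.cut_out(c,'brush'):
        m=np.array(r['region']);v,u=np.nonzero(m);print(c,round(r['conf'],2),u.mean(),v.mean(),m.sum())
        if c=='top' and abs(u.mean()-219)<10 and abs(v.mean()-226)<10:
            hsv=cv2.cvtColor(img,cv2.COLOR_RGB2HSV)
            k=m&((hsv[...,0]<16))&(hsv[...,2]>60)
            v,u=np.nonzero(k)
            P=np.array([atz('top',(x,y),68)[:2] for x,y in zip(u,v)],np.float32)
            print('rect',cv2.minAreaRect(P),len(P)); w,V=np.linalg.eigh(np.cov(P.T));print(P.mean(0),np.degrees(np.arctan2(V[1,1],V[0,1])),np.sqrt(w*12))
hs=[r['xyz'] for c in('top','side') for r in ctrl.tip_of(c,'brush_handle') if np.hypot(r['xyz'][0]-465,r['xyz'][1]-329)<30];print(hs)
save('crop',cv2.resize(np.hstack([b[190:265,160:260],a[140:215,200:300]]),None,fx=4,fy=4,interpolation=cv2.INTER_CUBIC))
save('crop2',cv2.resize(b[115:235,270:400],None,fx=5,fy=5,interpolation=cv2.INTER_CUBIC))
E
```

```text
tray [610.7  -33.28   0.1 ]
tray [611.98 -31.75  -1.97] [610.7  -33.28]
bay_wall [595.14 112.16  12.1 ] [595.87 110.96]
header_rail [643.8  -26.22 232.05] [640.54 -30.21]
tab [641.05  70.28 109.12] [645.24  70.8 ]
bump [715.18  60.47  22.28] [715.86  78.06]
top 0.85 230.70281124497993 293.22604704532415 1743
top 0.84 218.80020920502093 227.30439330543933 956
rect ((460.1572265625, 329.43426513671875), (136.17779541015625, 67.0009536743164), 12.750011444091797) 727
[457.19 330.17] -167.87169636811217 [ 60.25 142.06]
top 0.73 180.4019417475728 220.97669902912622 515
side 0.96 263.8546922300706 180.93945509586277 991
side 0.69 221.94151212553496 209.2710413694722 2103
side 0.54 248.34072022160666 166.33240997229916 361
side 0.41 454.69934640522877 274.2352941176471 765
side 0.29 370.65978355516853 208.889787286976 8039
[[464.7, 333.5, 125.5], [466.0, 331.2, 124.7]]
```

View pics/crop.png

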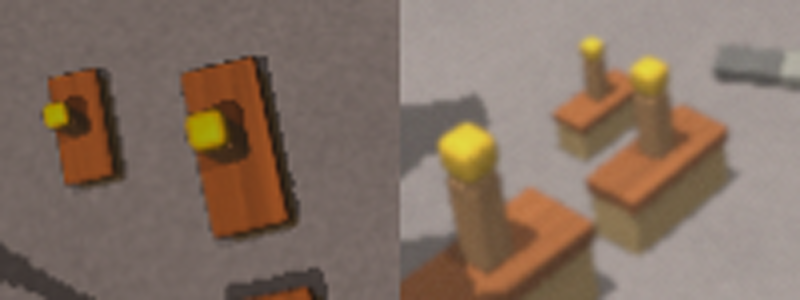

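The crop confirms that the middle brush has the right shape, with its cap at crop (208,130). Its handle is at about (465,332), its yaw about 12.5°. The tray is at about (611,-32) with yaw about 0.12, and the tab at about (642,71,110). I move toward the tray first, high up.

Call:
{"fn": "servo_tool", "kwargs": {"offset": [[0.1,-0.1,0.2],[0.2,-0.2,0.4],[0.3,-0.35,0.6],[0.4,-0.5,0.8],[0.5,-0.65,1],[0.6,-0.8,1],[0.65,-0.9,1],[0.7,-1,1]], "delta_rot": [[0,0,0],[0,0,0],[0,0,0],[0,0,0],[0,0,0],[0,0,0],[0,0,0],[0,0,0]], "hand": [0.6,0.6,0.6,0.6,0.6,0.6,0.6,0.6], "force": 40}}

```text
time_s: 3.77
position: [286.6, 432.0, 331.2]
tool_rot: [3.142, -0.0, 2.755]
ft_force: [-0.9, 0.5, -1.1]
opening: 0.597
grasp_force: 0.0
```

Call:
{"fn": "servo_tool", "kwargs": {"offset": [[0.1,-0.12,0],[0.2,-0.25,0],[0.3,-0.37,0],[0.4,-0.5,0],[0.5,-0.62,0],[0.6,-0.75,0],[0.65,-0.87,0],[0.7,-1,0]], "delta_rot": [[0,0,0],[0,0,0],[0,0,0],[0,0,0],[0,0,0],[0,0,0],[0,0,0],[0,0,0]], "hand": [0.6,0.6,0.6,0.6,0.6,0.6,0.6,0.6]}}

```text
time_s: 4.43
position: [356.2, 332.0, 330.1]
tool_rot: [-3.14, -0.002, 2.756]
ft_force: [-0.2, 0.7, 0.2]
opening: 0.595
grasp_force: 0.0
```

Call:
{"fn": "servo_tool", "kwargs": {"offset": [[0.1,-0.12,0],[0.2,-0.25,0],[0.3,-0.37,0],[0.4,-0.5,0],[0.5,-0.62,0],[0.6,-0.75,0],[0.65,-0.87,0],[0.7,-1,0]], "delta_rot": [[0,0,0.15],[0,0,0.3],[0,0,0.45],[0,0,0.6],[0,0,0.75],[0,0,0.85],[0,0,0.95],[0,0,1]], "hand": [0.6,0.6,0.6,0.6,0.6,0.6,0.6,0.6]}}

```text
time_s: 5.1
position: [426.2, 232.2, 330.1]
tool_rot: [3.142, -0.002, -3.025]
ft_force: [-0.0, 0.5, 0.8]
opening: 0.601
grasp_force: 0.0
```

Call:
{"fn": "servo_tool", "kwargs": {"offset": [[0.08,-0.12,0],[0.16,-0.25,0],[0.25,-0.37,0],[0.33,-0.5,0],[0.41,-0.62,0],[0.5,-0.75,0],[0.58,-0.87,0],[0.62,-0.95,0]], "delta_rot": [[0.01,-0.1,0],[0.02,-0.2,0],[0.03,-0.3,0],[0.04,-0.4,0],[0.06,-0.5,0],[0.07,-0.6,0],[0.08,-0.65,0],[0.08,-0.69,0]], "hand": [0.5,0.5,0.5,0.5,0.5,0.5,0.5,0.5]}}

```text
time_s: 5.77
position: [487.7, 136.7, 330.0]
tool_rot: [3.141, 0.346, -3.028]
ft_force: [1.1, 0.4, -0.5]
opening: 0.5
grasp_force: 0.0
```

Call:
{"fn": "servo_tool", "kwargs": {"offset": [[0.08,-0.1,-0.1],[0.16,-0.2,-0.2],[0.25,-0.3,-0.3],[0.33,-0.4,-0.4],[0.41,-0.5,-0.5],[0.5,-0.6,-0.6],[0.6,-0.7,-0.7],[0.7,-0.77,-0.8]], "delta_rot": [[0.01,-0.1,0],[0.02,-0.2,0],[0.03,-0.3,0],[0.04,-0.4,0],[0.06,-0.5,0],[0.07,-0.6,0],[0.08,-0.65,0],[0.08,-0.69,0]], "hand": [0.5,0.5,0.5,0.5,0.5,0.5,0.5,0.5]}}

```text
time_s: 6.43
position: [556.9, 60.0, 249.1]
tool_rot: [3.14, 0.693, -3.029]
ft_force: [0.5, 0.8, 0.6]
opening: 0.498
grasp_force: 0.0
```

```bash
python3 - <<'E'
from h import *
from scipy.spatial.transform import Rotation as Ro
np.set_printoptions(precision=3,suppress=True)
a=ctrl.capture('side');b=ctrl.capture('top');s=ctrl.get_state()
R=Ro.from_euler('xyz',s['tool_rot']).as_matrix();print(s['position'],R,s['ft_force'],s['joint_positions'])
for c in('side','top'):print([(r['conf'],np.array(r['xyz'])) for r in ctrl.tip_of(c,'tab')])
print(proj('top',s['position']),proj('side',s['position']))
save('c3',cv2.resize(np.hstack([a[110:260,290:440],b[110:260,260:410]]),(800,400),interpolation=cv2.INTER_CUBIC))
E
```

```text
[556.539  60.024 247.346] [[-0.768 -0.112  0.631]
 [-0.085  0.994  0.073]
 [-0.635  0.003 -0.773]] [-1.313  0.874 -0.436] [-0.112 -0.052  2.07   0.322  0.469 -2.033]
[(0.93, array([638.2,  71.5, 108.7]))]
[(0.49, array([645.6,  70.5, 109.7]))]
[[307.164 182.085]] [[335.376 162.74 ]]
```

View pics/c3.png

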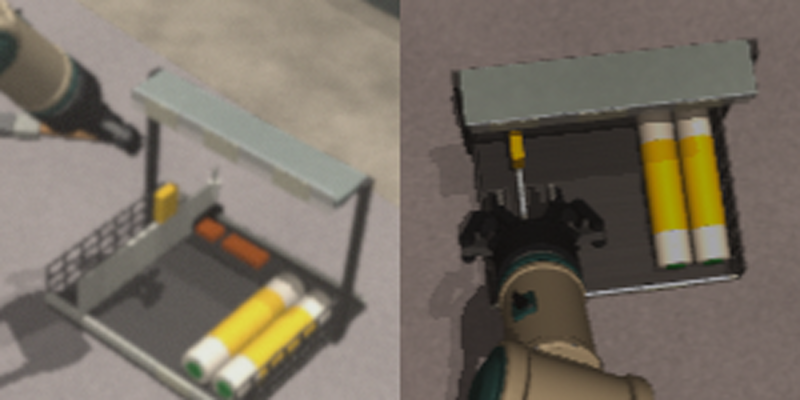

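The tab is at crop (166,203) in the side view. The fingers are open in front of it and aligned, and a dark notch shows between the two orange pieces. I advance along the tool axis.

Call:
{"fn": "servo_tool", "kwargs": {"offset": [[0,0,-0.18],[0.02,0,-0.36],[0.1,0.02,-0.46],[0.18,0.03,-0.56],[0.26,0.04,-0.66],[0.34,0.05,-0.75],[0.42,0.06,-0.85],[0.5,0.07,-0.95]], "delta_rot": [[0,0,0],[0,0,0],[0,0,0],[0,0,0],[0,0,0],[0,0,0],[0,0,0],[0,0,0]], "hand": [0.5,0.5,0.5,0.5,0.5,0.5,0.5,0.5]}}

```text
time_s: 7.3
position: [609.4, 69.0, 157.3]
tool_rot: [3.14, 0.696, -3.026]
ft_force: [0.1, -0.2, -0.2]
opening: 0.501
grasp_force: 0.0
```

Call:
{"fn": "servo_tool", "kwargs": {"offset": [[0.07,0.01,-0.09],[0.14,0.02,-0.18],[0.21,0.02,-0.26],[0.28,0.03,-0.34],[0.35,0.04,-0.43],[0.42,0.05,-0.51],[0.47,0.05,-0.57],[0.47,0.05,-0.57]], "delta_rot": [[0,0,0],[0,0,0],[0,0,0],[0,0,0],[0,0,0],[0,0,0],[0,0,0],[0,0,0]], "hand": [0.5,0.5,0.5,0.5,0.5,0.5,0.5,0.5]}}

```text
time_s: 7.97
position: [658.4, 75.5, 104.6]
tool_rot: [-3.138, 0.685, -3.026]
ft_force: [0.6, 0.7, 0.5]
opening: 0.503
grasp_force: 0.0
```

```bash
python3 - <<'E'
from h import *
np.set_printoptions(precision=2,suppress=True)
a=ctrl.capture('side');s=ctrl.get_state()
print(s['position'],s['ft_force'])
print([(r['conf'],np.array(r['xyz'])) for r in ctrl.tip_of('side','tab')])
P=atz('side',(374.4,200),22);c,q=np.cos(.117),np.sin(.117);d=P[:2]-[611.3,-32.5];print('notch tray',c*d[0]+q*d[1],-q*d[0]+c*d[1])
save('c4',cv2.resize(a[130:250,300:420],None,fx=5,fy=5,interpolation=cv2.INTER_CUBIC))
E
```

```text
[657.76  75.35 104.7 ] [ 0.28 -0.31  0.41]
[(0.65, array([635.1,  69.3, 108.1])), (0.45, array([594.7, 113.5,  12.2]))]
notch tray 108.61828939084614 46.511860803936486
```

View pics/c4.png

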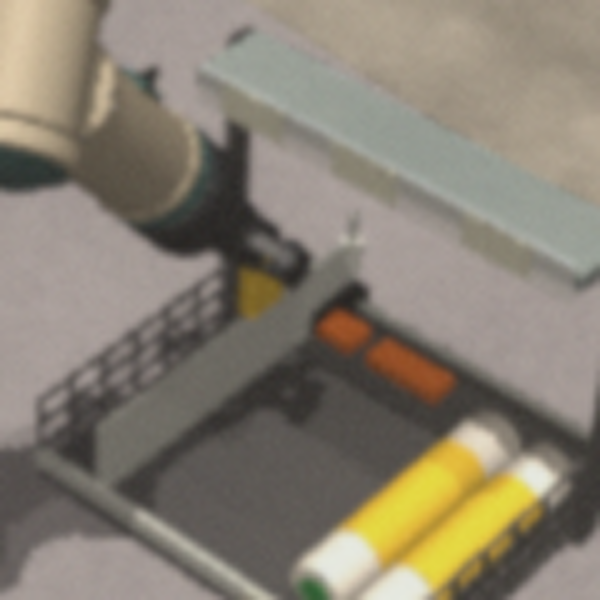

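The fingers straddle the tab, at crop (265,285), and the notch sits at tray y of about 46, a slide of about 53 mm. I make a small correction, then close.

Call:
{"fn": "servo_tool", "kwargs": {"offset": [[-0.03,-0.02,-0.04],[-0.03,-0.02,-0.08],[-0.03,-0.02,-0.08],[-0.03,-0.02,-0.08],[-0.03,-0.02,-0.08],[-0.03,-0.02,-0.08],[-0.03,-0.02,-0.08],[-0.03,-0.02,-0.08]], "delta_rot": [[0,0,0],[0,0,0],[0,0,0],[0,0,0],[0,0,0],[0,0,0],[0,0,0],[0,0,0]], "hand": [0.5,0.5,0,0,0,0,0,0], "force": 40}}

```text
time_s: 8.73
position: [654.9, 73.4, 100.1]
tool_rot: [-3.136, 0.678, -3.029]
ft_force: [-3.8, -4.4, 3.3]
opening: 0.152
grasp_force: 41.3
```

Call:
{"fn": "servo_tool", "kwargs": {"offset": [[0,0,0.07],[0,0,0.14],[0,0,0.2],[0,0,0.2],[0.01,-0.1,0.2],[0.02,-0.2,0.2],[0.04,-0.3,0.2],[0.05,-0.38,0.2]], "delta_rot": [[0,0,0],[0,0,0],[0,0,0],[0,0,0],[0,0,0],[0,0,0],[0,0,0],[0,0,0]], "hand": [0,0,0,0,0,0,0,0]}}

```text
time_s: 9.4
position: [659.0, 36.7, 118.2]
tool_rot: [-3.14, 0.675, -3.03]
ft_force: [0.4, 0.2, -4.4]
opening: 0.159
grasp_force: 40.4
```

```bash
python3 - <<'E'
from h import *
np.set_printoptions(precision=2,suppress=True)
a=ctrl.capture('side');s=ctrl.get_state()
print(s['position'],s['ft_force'],s['opening'],s['grasp_force'])
print([(r['conf'],np.array(r['xyz'])) for r in ctrl.tip_of('side','tab')])
save('c5',cv2.resize(a[130:250,300:420],None,fx=5,fy=5,interpolation=cv2.INTER_CUBIC))
E
```

```text
[659.17  35.13 118.12] [ 0.87 -1.28 -5.84] 0.15883776033458194 40.36400020122528
[(0.97, array([645.3,  36. , 125.6])), (0.51, array([684.9, 389. ,  -3.2]))]
```

View pics/c5.png

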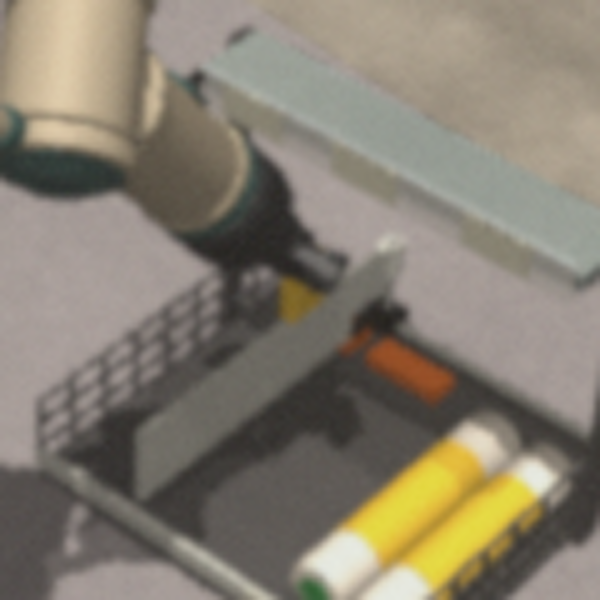

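The divider is lifted, carries its 5–6 N weight, and has slid about 38 mm. I lower it onto the comb, loosen the grip, and push right.

Call:
{"fn": "servo_tool", "kwargs": {"offset": [[0,0,-0.04],[0,0,-0.08],[0,0,-0.08],[0,0,-0.08],[0,0,-0.08],[0,0,-0.08],[0,0,-0.08],[0,0,-0.08]], "delta_rot": [[0,0,0],[0,0,0],[0,0,0],[0,0,0],[0,0,0],[0,0,0],[0,0,0],[0,0,0]], "hand": [0,0,0,0.25,0.25,0.25,0.25,0.25]}}

```text
time_s: 10.17
position: [660.7, 36.2, 113.1]
tool_rot: [-3.136, 0.679, -3.029]
ft_force: [0.7, -0.6, 0.1]
opening: 0.249
grasp_force: 0.0
```

Call:
{"fn": "servo_tool", "kwargs": {"offset": [[0,-0.02,0],[0,-0.04,0],[0.01,-0.06,0],[0.01,-0.08,0],[0.01,-0.1,0],[0.01,-0.11,0],[0.02,-0.12,0],[0.02,-0.13,0]], "delta_rot": [[0,0,0],[0,0,0],[0,0,0],[0,0,0],[0,0,0],[0,0,0],[0,0,0],[0,0,0]], "hand": [0.25,0.25,0.25,0.25,0.25,0.25,0.25,0.25]}}

```text
time_s: 10.83
position: [662.5, 24.4, 113.7]
tool_rot: [-3.137, 0.673, -3.03]
ft_force: [2.7, 5.6, -1.6]
opening: 0.248
grasp_force: 2.3
```

Call:
{"fn": "servo_tool", "kwargs": {"offset": [[0,-0.01,0],[0,-0.02,0],[0,-0.03,0],[0,-0.03,0],[0,-0.04,0],[0,-0.04,0],[0,-0.04,0],[0,-0.04,0]], "delta_rot": [[0,0,0],[0,0,0],[0,0,0],[0,0,0],[0,0,0],[0,0,0],[0,0,0],[0,0,0]], "hand": [0.25,0.25,0.25,0.25,0.25,0.25,0.25,0.25]}}

```text
time_s: 11.5
position: [662.4, 24.1, 113.7]
tool_rot: [3.14, 0.67, -3.03]
ft_force: [5.0, 13.4, -3.3]
opening: 0.248
grasp_force: 5.7
```

```bash
python3 - <<'E'
from h import *
np.set_printoptions(precision=2,suppress=True)
a=ctrl.capture('side');s=ctrl.get_state()
print(s['position'],s['ft_force'],s['opening'],s['grasp_force'])
print([(r['conf'],np.array(r['xyz'])) for r in ctrl.tip_of('side','tab')])
E
```

```text
[662.38  24.06 113.69] [ 5.85 11.72 -3.52] 0.2514413310315687 5.667462050914764
[(0.95, array([645.2,  26.8, 108.3]))]
```

The divider is blocked at 12 N and the tab's height reads 108, so it has dropped fully into the notch. I open and retreat along the tool axis.

Call:
{"fn": "servo_tool", "kwargs": {"offset": [[0,0.04,0],[0,0.04,0],[-0.02,0.04,0.03],[-0.15,0.03,0.19],[-0.3,0.01,0.37],[-0.45,-0.01,0.56],[-0.6,-0.03,0.74],[-0.75,-0.05,0.92]], "delta_rot": [[0,0,0],[0,0,0],[0,0,0],[0,0,0],[0,0,0],[0,0,0],[0,0,0],[0,0,0]], "hand": [0.5,0.5,0.5,0.5,0.5,0.5,0.5,0.5]}}

```text
time_s: 12.27
position: [587.0, 14.1, 207.4]
tool_rot: [-3.133, 0.673, -3.03]
ft_force: [0.3, -0.4, -0.5]
opening: 0.504
grasp_force: 0.0
```

```bash
python3 - <<'E'
from h import *
np.set_printoptions(precision=2,suppress=True)
a=ctrl.capture('side');b=ctrl.capture('top');s=ctrl.get_state()
print(s['position'],s['ft_force'],s['opening'])
for c in('side','top'):
  for n in('tab','brush_handle','brush','bay_wall'):print(c,n,[(round(r['conf'],2),np.array(r['xyz'])) for r in ctrl.tip_of(c,n)])
save('c6',cv2.resize(np.hstack([a[110:260,290:440],b[110:260,260:410]]),(800,400),interpolation=cv2.INTER_CUBIC))
E
```

```text
[587.75  13.88 210.2 ] [ 0.47 -0.13  0.04] 0.4971412550883751
side tab [(0.73, array([643. ,  25.2, 108.9]))]
side brush_handle [(0.83, array([264.4, 282.9, 165.6])), (0.74, array([466.9, 333.1, 128. ])), (0.74, array([483.1, 457.4,  82.2]))]
side brush [(0.89, array([261.4, 285.5,  -2.6])), (0.84, array([462.1, 325.1,  -2.5])), (0.67, array([485. , 457.8,   3.4])), (0.24, array([644.5, -26.6, 229.3]))]
side bay_wall [(0.68, array([597.4, 109.6,  11.6]))]
top tab [(0.51, array([647.6,  24.2, 109.1]))]
top brush_handle [(0.95, array([463.1, 331.5, 128.2])), (0.89, array([266.6, 286.9, 167.3])), (0.69, array([651.9,  25.7, 109.8])), (0.59, array([483.7, 457.8,  80.6])), (0.53, array([644.9, -22.7, 229.4]))]
top brush [(0.96, array([483.9, 456.9,   1.5])), (0.79, array([461.3, 331.9,   2.8])), (0.72, array([264. , 288.4,  -0.3]))]
top bay_wall [(0.84, array([595.6, 112. ,  12.7]))]
```

View pics/c6.png

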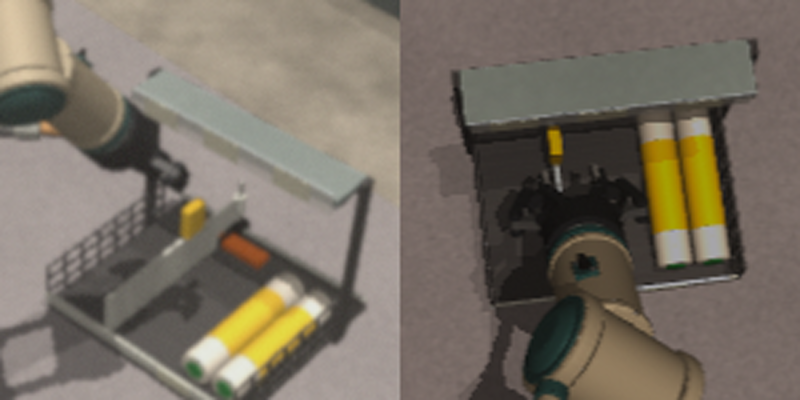

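The divider is now at the notch, with its tab at crop (193,218), and the left bay is about 90 mm wide. I go to the brush, leaning the tool about 12°.

Call:
{"fn": "servo_tool", "kwargs": {"offset": [[-0.1,0.05,0.1],[-0.25,0.1,0.2],[-0.35,0.2,0.3],[-0.45,0.35,0.4],[-0.5,0.5,0.5],[-0.55,0.65,0.55],[-0.6,0.8,0.55],[-0.65,0.95,0.55]], "delta_rot": [[0,0,0],[0,0,0],[0,0,0],[0,0,0],[0,0,0],[0,0,0],[0,0,0],[0,0,0]], "hand": [0.6,0.6,0.6,0.6,0.6,0.6,0.6,0.6]}}

```text
time_s: 13.43
position: [523.0, 110.8, 261.5]
tool_rot: [-3.135, 0.673, -3.03]
ft_force: [0.3, -0.1, 0.2]
opening: 0.599
grasp_force: 0.0
```

Call:
{"fn": "servo_tool", "kwargs": {"offset": [[-0.05,0.15,0],[-0.1,0.3,0],[-0.15,0.45,0],[-0.2,0.6,0],[-0.24,0.7,0],[-0.27,0.8,0],[-0.3,0.9,0],[-0.3,1,0]], "delta_rot": [[-0.01,0.12,0],[-0.03,0.24,0],[-0.04,0.36,0],[-0.05,0.48,0],[-0.07,0.6,0],[-0.08,0.72,0],[-0.1,0.84,0],[-0.11,0.94,0]], "hand": [0.6,0.6,0.6,0.6,0.6,0.6,0.6,0.6]}}

```text
time_s: 14.1
position: [492.9, 211.1, 261.0]
tool_rot: [-3.133, 0.196, -3.028]
ft_force: [-0.4, -0.1, -0.2]
opening: 0.602
grasp_force: 0.0
```

Call:
{"fn": "servo_tool", "kwargs": {"offset": [[-0.03,0.15,0],[-0.06,0.3,0],[-0.1,0.45,0],[-0.13,0.6,0],[-0.16,0.75,0],[-0.19,0.9,0],[-0.22,1,0],[-0.22,1,0]], "delta_rot": [[0,0,0.03],[0,0,0.06],[0,0,0.09],[0,0,0.12],[0,0,0.15],[0,0,0.18],[0,0,0.21],[0,0,0.21]], "hand": [0.6,0.6,0.6,0.6,0.6,0.6,0.6,0.6]}}

```text
time_s: 14.77
position: [470.5, 311.8, 260.5]
tool_rot: [-3.133, 0.198, -2.922]
ft_force: [1.0, -0.1, -0.0]
opening: 0.599
grasp_force: 0.0
```

Call:
{"fn": "servo_tool", "kwargs": {"offset": [[-0.01,0.1,0],[-0.02,0.2,0],[-0.02,0.2,-0.15],[-0.02,0.2,-0.3],[-0.02,0.2,-0.45],[-0.02,0.2,-0.6],[-0.02,0.2,-0.6],[-0.02,0.2,-0.6]], "delta_rot": [[0,0,0],[0,0,0],[0,0,0],[0,0,0],[0,0,0],[0,0,0],[0,0,0],[0,0,0]], "hand": [0.6,0.6,0.6,0.6,0.6,0.6,0.6,0.6]}}

```text
time_s: 15.43
position: [468.7, 329.9, 200.8]
tool_rot: [-3.132, 0.198, -2.924]
ft_force: [0.6, 0.4, -0.1]
opening: 0.597
grasp_force: 0.0
```

```bash
python3 - <<'E'
from h import *
np.set_printoptions(precision=2,suppress=True)
a=ctrl.capture('side');b=ctrl.capture('top');s=ctrl.get_state()
print(s['position'],s['ft_force'],s['tool_rot'])
for c in('side','top'):
  for n in('brush_handle','brush'):print(c,n,[(round(r['conf'],2),np.array(r['xyz'])) for r in ctrl.tip_of(c,n)])
save('c7',cv2.resize(np.hstack([a[100:220,200:320],b[170:290,150:270]]),(800,400),interpolation=cv2.INTER_CUBIC))
E
```

```text
[469.72 330.43 202.46] [ 0.45  0.84 -0.22] [-3.13  0.2  -2.92]
side brush_handle [(0.95, array([264.4, 283.7, 164.7])), (0.78, array([467.3, 334.6, 128.9])), (0.68, array([481.9, 455.8,  80.8]))]
side brush [(0.93, array([483.6, 456.1,   4.2])), (0.86, array([262.8, 286.3,  -1.4])), (0.74, array([461.8, 327.3,  -3.1]))]
top brush_handle [(0.95, array([462.9, 331.3, 127.5])), (0.95, array([264.6, 286.3, 172.1]))]
top brush [(0.67, array([462.3, 331.3,   5.2])), (0.55, array([264.9, 289.1,   0.6]))]
```

View pics/c7.png

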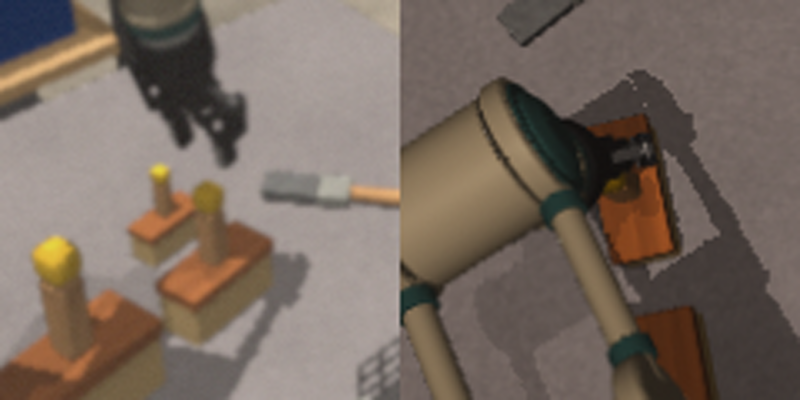

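The gripper is straight above the chosen brush, with its cap at crop (207,195) just below the fingers. I descend and grip.

Call:
{"fn": "servo_tool", "kwargs": {"offset": [[0,0.02,-0.15],[0,0.02,-0.3],[0,0.02,-0.45],[0,0.02,-0.6],[0,0.02,-0.75],[0,0.02,-0.87],[0,0.02,-0.96],[0,0.02,-0.96]], "delta_rot": [[0,0,0],[0,0,0],[0,0,0],[0,0,0],[0,0,0],[0,0,0],[0,0,0],[0,0,0]], "hand": [0.6,0.6,0.6,0.6,0.6,0.6,0.6,0.6]}}

```text
time_s: 16.4
position: [467.9, 331.3, 103.8]
tool_rot: [-3.132, 0.197, -2.924]
ft_force: [-0.0, -0.4, -0.9]
opening: 0.6
grasp_force: 0.0
```

Call:
{"fn": "servo_tool", "kwargs": {"offset": [[0,0,0],[0,0,0],[0,0,0],[0,0,0],[0,0,0],[0,0,0],[0,0,0],[0,0,0]], "delta_rot": [[0,0,0],[0,0,0],[0,0,0],[0,0,0],[0,0,0],[0,0,0],[0,0,0],[0,0,0]], "hand": [0,0,0,0,0,0,0,0], "force": 60}}

```text
time_s: 17.07
position: [469.6, 332.2, 106.4]
tool_rot: [-3.133, 0.202, -2.924]
ft_force: [-0.1, -1.0, 5.8]
opening: 0.32
grasp_force: 50.7
```

Call:
{"fn": "servo_tool", "kwargs": {"offset": [[0,0,0.05],[0,0,0.15],[0,0,0.3],[0,0,0.45],[0,0,0.6],[0,0,0.75],[0,0,0.9],[0,0,1]], "delta_rot": [[0,0,0],[0,0,0],[0,0,0],[0,0,0],[0,0,0],[0,0,0],[0,0,0],[0,0,0]], "hand": [0,0,0,0,0,0,0,0]}}

```text
time_s: 17.73
position: [468.7, 332.1, 206.7]
tool_rot: [-3.133, 0.2, -2.924]
ft_force: [0.2, 0.2, -4.0]
opening: 0.314
grasp_force: 51.2
```

Call:
{"fn": "servo_tool", "kwargs": {"offset": [[0.03,-0.06,0],[0.08,-0.18,0],[0.13,-0.32,0],[0.18,-0.46,0],[0.23,-0.6,0],[0.27,-0.74,0],[0.31,-0.86,0],[0.35,-0.95,0]], "delta_rot": [[0,0,-0.02],[0,0,-0.04],[0,0,-0.07],[0,0,-0.1],[0,0,-0.13],[0,0,-0.16],[0,0,-0.18],[0,0,-0.2]], "hand": [0,0,0,0,0,0,0,0]}}

```text
time_s: 18.4
position: [503.4, 234.7, 204.0]
tool_rot: [-3.131, 0.197, -3.026]
ft_force: [-0.6, -0.4, -3.7]
opening: 0.316
grasp_force: 51.4
```

Call:
{"fn": "servo_tool", "kwargs": {"offset": [[0.05,-0.12,0],[0.1,-0.25,0],[0.15,-0.37,0],[0.2,-0.5,0],[0.25,-0.62,0],[0.29,-0.75,0],[0.33,-0.87,0],[0.35,-0.95,0]], "delta_rot": [[0,0,0],[0,0,0],[0,0,0],[0,0,0],[0,0,0],[0,0,0],[0,0,0],[0,0,0]], "hand": [0,0,0,0,0,0,0,0]}}

```text
time_s: 19.07
position: [539.1, 140.2, 204.7]
tool_rot: [-3.132, 0.199, -3.025]
ft_force: [-0.3, -1.1, -3.6]
opening: 0.316
grasp_force: 51.4
```

Call:
{"fn": "servo_tool", "kwargs": {"offset": [[0.04,-0.12,0],[0.08,-0.25,0],[0.12,-0.37,0],[0.16,-0.5,0],[0.2,-0.6,0],[0.24,-0.7,0],[0.26,-0.76,0],[0.26,-0.78,0]], "delta_rot": [[0,0,0],[0,0,0],[0,0,0],[0,0,0],[0,0,0],[0,0,0],[0,0,0],[0,0,0]], "hand": [0,0,0,0,0,0,0,0]}}

```text
time_s: 19.73
position: [565.5, 62.9, 205.3]
tool_rot: [-3.132, 0.2, -3.025]
ft_force: [-0.9, 0.6, -3.1]
opening: 0.316
grasp_force: 51.5
```

```bash
python3 - <<'E'
from h import *
np.set_printoptions(precision=2,suppress=True)
a=ctrl.capture('side');b=ctrl.capture('top');s=ctrl.get_state()
print(s['position'],s['ft_force'],s['tool_rot'],s['opening'])
for c in('side','top'):
  for n in('brush_handle','brush','bay_wall','tab'):print(c,n,[(round(r['conf'],2),np.array(r['xyz'])) for r in ctrl.tip_of(c,n)])
save('c8',cv2.resize(np.hstack([a[110:260,270:420],b[110:260,250:400]]),(800,400),interpolation=cv2.INTER_CUBIC))
E
```

```text
[564.76  63.77 205.22] [ 0.35  0.55 -4.25] [-3.13  0.2  -3.02] 0.31240898387697164
side brush_handle [(0.93, array([559.6,  64.5, 222.7])), (0.87, array([481.4, 453.8,  86.8])), (0.67, array([265.7, 284.5, 166.5]))]
side brush [(0.94, array([259.6, 285.7,  -2.1])), (0.86, array([556. ,  57.8,  93.9])), (0.76, array([484. , 457.2,   3.4]))]
side bay_wall [(0.9, array([595.2, 113.1,   9. ])), (0.48, array([647.1, -28.9, 230.7])), (0.42, array([688.2, 384.9,  -3.1]))]
side tab [(0.83, array([642.6,  28.6, 108.7]))]
top brush_handle [(0.65, array([262.8, 285.3, 171.1])), (0.57, array([483.6, 456.6,  84.5]))]
top brush [(0.85, array([480.7, 454.5,   2.8])), (0.82, array([558.6,  61.8, 100.3])), (0.57, array([265.2, 289.2,   0.5]))]
top bay_wall [(0.64, array([594.7, 111.4,  13. ]))]
top tab []
```

View pics/c8.png

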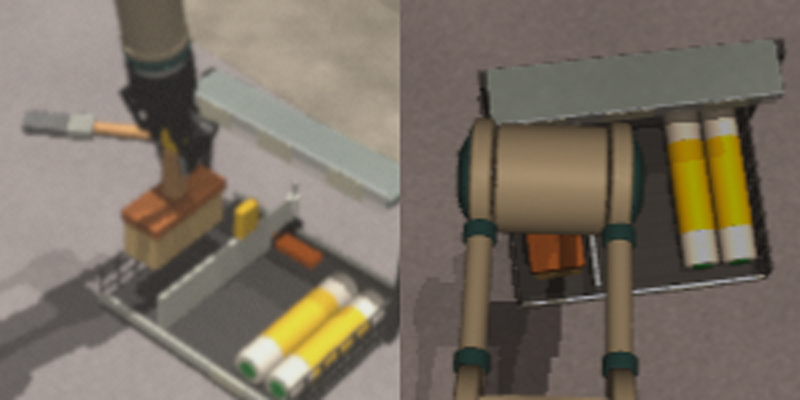

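The brush is held level above the bay at about (560,63), clear of both the left wall and the divider plate in the side crop. I lower it.

Call:
{"fn": "servo_tool", "kwargs": {"offset": [[0.02,0,-0.1],[0.02,0,-0.22],[0.02,0,-0.35],[0.02,0,-0.48],[0.02,0,-0.6],[0.02,0,-0.7],[0.02,0,-0.78],[0.02,0,-0.82]], "delta_rot": [[0,0,0],[0,0,0],[0,0,0],[0,0,0],[0,0,0],[0,0,0],[0,0,0],[0,0,0]], "hand": [0,0,0,0,0,0,0,0]}}

```text
time_s: 20.9
position: [566.2, 64.0, 121.8]
tool_rot: [-3.133, 0.197, -3.024]
ft_force: [-0.7, 1.1, -4.4]
opening: 0.313
grasp_force: 51.5
```

Call:
{"fn": "servo_tool", "kwargs": {"offset": [[0,0,-0.01],[0,0,-0.02],[0,0,-0.03],[0,0,-0.04],[0,0,-0.04],[0,0,-0.05],[0,0,-0.05],[0,0,-0.05]], "delta_rot": [[0,0,0],[0,0,0],[0,0,0],[0,0,0],[0,0,0],[0,0,0],[0,0,0],[0,0,0]], "hand": [0,0,0,0,0,0,0,0]}}

```text
time_s: 21.57
position: [567.3, 63.9, 119.0]
tool_rot: [-3.132, 0.201, -3.024]
ft_force: [-0.3, -0.2, -0.0]
opening: 0.32
grasp_force: 51.5
```

Contact: the carried weight has gone from the wrist. I release and rise.

Call:
{"fn": "servo_tool", "kwargs": {"offset": [[0,0,0],[0,0,0],[0,0,0],[0,0,0],[0,0,0],[0,0,0],[0,0,0],[0,0,0]], "delta_rot": [[0,0,0],[0,0,0],[0,0,0],[0,0,0],[0,0,0],[0,0,0],[0,0,0],[0,0,0]], "hand": [0.36,0.4,0.5,0.6,0.6,0.6,0.6,0.6]}}

```text
time_s: 22.23
position: [566.9, 64.0, 118.4]
tool_rot: [-3.133, 0.2, -3.024]
ft_force: [0.2, -0.2, -0.6]
opening: 0.601
grasp_force: 0.0
```

Call:
{"fn": "servo_tool", "kwargs": {"offset": [[0,0,0.08],[0,0,0.2],[0,0,0.35],[0,0,0.5],[0,0,0.65],[0,0,0.8],[0,0,0.95],[0,0,1]], "delta_rot": [[0,0,0],[0,0,0],[0,0,0],[0,0,0],[0,0,0],[0,0,0],[0,0,0],[0,0,0]], "hand": [0.6,0.6,0.6,0.6,0.6,0.6,0.6,0.6]}}

```text
time_s: 22.9
position: [568.4, 64.0, 221.6]
tool_rot: [-3.132, 0.205, -3.024]
ft_force: [0.9, 0.1, -0.1]
opening: 0.599
grasp_force: 0.0
```

Call:
{"fn": "servo_tool", "kwargs": {"offset": [[-0.1,0,0],[-0.2,0,0.05],[-0.3,0,0.1],[-0.4,0,0.1],[-0.5,0,0.1],[-0.6,0,0.1],[-0.7,0,0.1],[-0.7,0,0.1]], "delta_rot": [[0,0,0],[0,0,0],[0,0,0],[0,0,0],[0,0,0],[0,0,0],[0,0,0],[0,0,0]], "hand": [0.6,0.6,0.6,0.6,0.6,0.6,0.6,0.6]}}

```text
time_s: 23.57
position: [494.1, 64.1, 227.9]
tool_rot: [-3.133, 0.197, -3.024]
ft_force: [-0.9, 0.2, -0.4]
opening: 0.596
grasp_force: 0.0
```

```bash
python3 - <<'E'
from h import *
np.set_printoptions(precision=2,suppress=True)
a=ctrl.capture('side');b=ctrl.capture('top');s=ctrl.get_state()
print(s['position'],s['ft_force'],s['opening'])
for c in('side','top'):
  for n in('brush_handle','brush','tab'):print(c,n,[(round(r['conf'],2),np.array(r['xyz'])) for r in ctrl.tip_of(c,n)])
save('c9',cv2.resize(np.hstack([a[110:260,270:420],b[110:260,250:400]]),(800,400),interpolation=cv2.INTER_CUBIC))
E
```

```text
[496.68  63.98 228.53] [-0.45 -0.69 -0.21] 0.5978580575484299
side brush_handle [(0.92, array([562.6,  64.9, 138.5])), (0.76, array([264.5, 281.8, 165.9])), (0.73, array([483.1, 457.7,  85.1])), (0.73, array([557.7,  59. ,  11.1])), (0.55, array([ 643.5, -375.9,   -1.4]))]
side brush [(0.85, array([484.4, 456.6,   2.8])), (0.81, array([260.4, 287.1,  -0.6])), (0.65, array([560.3,  60. ,   7.7]))]
side tab [(0.85, array([642.5,  26.6, 112.8])), (0.28, array([686.9, 386.9,  -1. ]))]
top brush_handle [(0.84, array([483.6, 456.6,  83. ])), (0.82, array([559.9,  67.4, 137.6])), (0.61, array([265.1, 286.4, 169.3]))]
top brush [(0.85, array([560.2,  63.7,  12.9])), (0.6, array([479.8, 454.5,  -0.5]))]
top tab [(0.58, array([651.1,  26.2, 107.2]))]
```

View pics/c9.png

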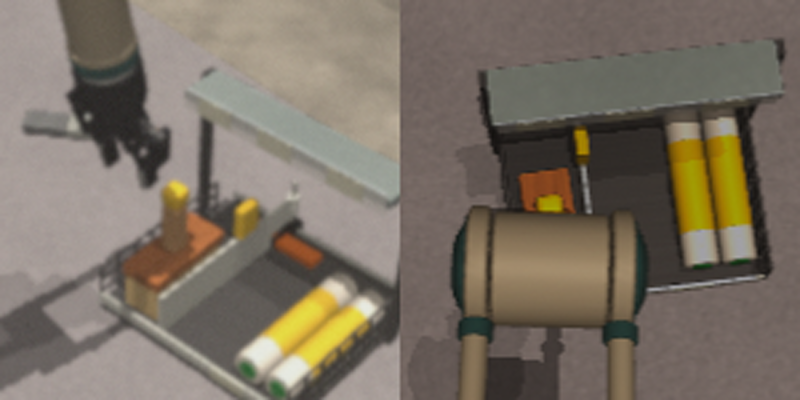

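The brush stands upright in the widened bay, with its cap at crop (177,190). The divider is down in the notch and the gripper is clear, so I hand in.

```bash
python3 -c "
from workcell import ctrl
print(ctrl.close_job())"
```

```text
the job is handed in; nothing more can be done
None
```

I handed the job in at about 24 s: the divider sits fully down in the next notch (slid about 46 mm) and the middle-sized brush stands released in the widened left bay; the judge returned no verdict.

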